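# Sweep the offcuts from the sawing board into the scrap tray

### The arm

A 6-joint arm with a two-finger parallel gripper is mounted at the origin on the work surface. World frame = base frame: x ahead of the robot, y to its left, z up, the work surface at z = 0. Lengths are in m, angles in rad, forces in N, time in s.
With the tool pointing down it reaches from about 0.25 to 0.725 m from the base axis. Payload 4 kg.
Tool frame: the origin (TCP) lies midway between the tips of the shut fingers; the grasp point (between the pads) lies 19 mm behind it; z points along the fingers, y is the direction in which the jaws open and shut (so a half turn about z gives the same grasp; the last joint's range is limited). The gripper opens to 85 mm and grips with 20 to 120 N. Pads are 22 mm wide; open, the fingers measure 114 mm over their backs; the gripper's body (76 mm by 85 mm) begins 54 mm behind the grasp point. The pads swing forward as they close: fully open they stand 13 mm farther back than shut.
Start: joints at [-1.158, 0.241, 0.005, 1.335, 0, 1.571], TCP at [0.201, -0.458, 0.231] pointing down, gripper open.
Joint ranges: [-2.72, 2.72], [-1.05, 1.87], [-1.09, 1.28], [-1.99, 2.15], [-1.42, 1.44], [-3.14, 3.14]. Speed limits (rad/s): [2.79, 2.79, 3.14, 3.14, 3.14, 3.14].

### API

Orientations are given as a unit quaternion [w, x, y, z].
In Python, from station import manip gives the robot as it stands.
- The arm moves only by the tool jog_arm, never from a script. Its argument "increments" is one flat list of numbers, 4 for each row, row after row: the shift along the tool's x, y, z in cm, then the turn about the tool's z in degrees. In form: [x, y, z, twist, x, y, z, twist, ...]. A call has exactly 10 rows; each row is the pose to reach, as a shift and turn from the pose commanded when the call began, along the tool's axes at that moment; what a row does not reach only later rows make up. A row lasts 1/12 s, in which the tool goes at most 41.7 mm and 7.16 degrees, less where a joint would pass 70% of its speed; a pose out of reach is approached as far as the arm can. A call with a gripper value outside its range is refused whole. "jaw" is the gripper's target within -1 to 1 (fully open at 1, half-way at 0, shut at -1), set as the call begins (left out, the last holds). The fingers move at their own pace and stop on an object; the grip force is fixed at half the most. Time passes only in rows, so rows that repeat a pose let the fingers close, or fill a call up. It gives the time, the measured TCP pose, the force and the opening at its end, in the units of the state.
- manip.state(): the state, without advancing time (a new reading comes with each control period).
- manip.grab_frame(name): name is "side" or "top" or "wrist"; returns a dict with "img" (400x640x3 uint8, red, green, blue), "vfov" (degrees; the focal length in pixels is half the picture's height over the tangent of half this angle, whatever the lens; pixels are square), "cx", "cy" (the principal point, pixels), "k1" (the pictures are not rectified: a ray, as slopes to the right and down, at radius r is drawn at 1 + k1 r^2 times it, then the intrinsics apply), "R" (3x3) and "t" (3): a world point X has camera coordinates R X + t. Camera axes: x right, y down, z forward; pixel columns grow to the right and rows downward; lengths in m; the calibration is good to about 2 mm. A picture is of the moment at which its call begins. There is no depth.
- manip.sign_off(): hands the job in, once; it reports no verdict.
The state is a dict: "time_s": time; "joints": joint angles; "joint_vel": joint speeds; "joint_torque": joint torques, N m; "eef_pos": TCP position; "tcp_rot": TCP orientation; "force": force on the tool from outside, world axes, zero at the start; "wrist_torque": the same for the moment, N m; "opening": finger opening in m.
Only numpy, scipy, OpenCV 4.12 (cv2) and the standard library are available. Lean on these libraries where they do the work, as an engineer would, in place of code of your own. Each camera call takes 0.05 s, during which the arm holds its last target.

### The job

Clear the sawing board: with closed fingers, sweep the three wooden offcuts (the rectangular block, the stepped end piece and the round slice) across the board and over its edge into the grey scrap tray beside it. Push them only, do not pick them up or lift them. Leave the finished turned knob standing where it is on the board, and do not disturb the tools and the glue bottle on the bench.

Things in the scene. Friction and masses are not known exactly. Their poses are not given: they have to be found in the camera images.
- board: raised sawing board of plywood, a fixed slab 240 (its x) x 220 (its y) x 30 mm high; origin at the centre of its underside, so its top is 30 mm above the origin; z up. The offcuts and the knob stand on it. The tray lies against one of its two y sides (+y or -y), a sharpening stone in a low wooden case (25-30 mm high) lies near the other
- tray_in (a point): centre of the inner floor of the scrap tray, a fixed grey open tray 240 (its x, parallel to the board's x) x 110 (y) x 28 mm high, walls and floor 5 mm thick, its long wall 1 mm from the board's edge and 2 mm lower than the board's top; this point is 166 mm from the board's centre, along the board's +y or -y, differing from start to start
- block_center (a point): centre (half-way up) of offcut 1, a loose rectangular wooden block 40 (x) x 28 (y) x 18 mm high, about 14 g
- lap_center (a point): centre (10 mm above its underside) of offcut 2, a loose stepped (half-lap) wooden end piece 44 (x) x 30 (y) mm, 20 mm high over its -x half and 10 mm over the other, about 14 g
- slice_center (a point): centre (half-way up) of offcut 3, a loose round slice of dowel standing flat, 34 mm across and 18 mm high, about 12 g
- knob_center (a point): centre (half-way up) of the finished turned drawer knob, same wood, 32 mm across its head, 42 mm tall, z up; stands loose on the board among the offcuts. The three offcuts and the knob stand in four rows along the board's y, about 52 mm apart in the board's x, so a straight push along the board's y, near an offcut's middle, clears the others
- block: the loose offcut itself (origin at the centre of its underside); see block_center
- lap: the loose offcut itself (origin at the centre of its underside); see lap_center
- slice: the loose offcut itself (origin at the centre of its underside); see slice_center
- gouge: carving gouge with wooden handle, 160 mm long, lying on the bench just beyond the board; loose bystander, origin on its underside
- square: try square, wooden stock 100 x 22 x 16 mm with a thin steel blade, lying on the bench beyond the board; loose bystander, origin on its underside
- glue: white glue bottle, 56 mm across, 130 mm tall, standing on the right part of the bench; loose bystander, origin at the centre of its underside
- mallet: wooden mallet lying on the left part of the bench, 60 mm high; loose bystander, origin on its underside

How it is judged:
By the outcome, as a careful person would: the job done as asked, in the order asked, and still so for the second after the job is handed in, with the robot touching nothing.
It also fails if it takes over 48 s, if anything falls off the work surface, if the arm or the gripper's body presses on something with over 40 N, if the wrist force passes 120 N, or if a joint passes its speed limit or range.

## Working session

There is one attempt and no reset: what is moved stays moved. The work goes in short steps, Python scripts to look and compute and a tool call to move; the robot and the scene stay as the last step left them, time stands still between calls to the robot, and variables do not carry over. Pictures are saved under pics/ and viewed, and the job is handed in when it is done.

Besides the shell and the picture viewer there is one more tool, called after "Request:" in YAML: its name, and indented under it one key for each argument. jog_arm: Moves the arm, as the interface text tells. Its arguments: {"type":"object","properties":{"increments":{"type":"array"},"jaw":{"type":"number"}},"required":["increments"]}

```bash
mkdir -p pics; cat > h.py <<'E'
import numpy as np,cv2,pickle
def ray(f,u,v):
    F=200/np.tan(np.radians(f['vfov'])/2); 
    d=np.array([(u-f['cx'])/F,(v-f['cy'])/F]); s=d.copy()
    for _ in range(30): s=d/(1+f['k1']*(s@s))
    R=np.array(f['R']);t=np.array(f['t'])
    return -R.T@t, R.T@np.array([s[0],s[1],1])
def atz(f,u,v,z):
    c,d=ray(f,u,v); return c+d*(z-c[2])/d[2]
def proj(f,X):
    F=200/np.tan(np.radians(f['vfov'])/2)
    p=np.array(f['R'])@X+np.array(f['t']); s=p[:2]/p[2]; s=s*(1+f['k1']*(s@s))
    return s*F+[f['cx'],f['cy']]
E
python3 - <<'E'
from station import manip
import cv2,pickle
print(manip.state())
for n in('top','side'):
    f=manip.grab_frame(n); pickle.dump(f,open(n+'.pkl','wb')); cv2.imwrite(f'pics/{n}0.png',f['img'][:,:,::-1]); print({k:v for k,v in f.items() if k!='img'})
E
```

```text
{'time_s': 0.0, 'joints': array([-1.15797904e+00,  2.41419328e-01,  3.72485420e-03,  1.33517804e+00,
       -1.39088251e-05,  1.57080132e+00]), 'joint_vel': array([ 0.00031222,  0.00041468, -0.00039331,  0.00024432,  0.00107453,
       -0.00090732]), 'joint_torque': array([ 9.34702693e-04, -3.72316504e+01,  2.52407956e+01,  1.68258289e-02,
       -3.39008864e-05, -5.90560902e-06]), 'eef_pos': array([ 0.20034183, -0.45742784,  0.23041001]), 'tcp_rot': array([-1.01463006e-03,  9.78773242e-01,  2.04943560e-01, -2.19562064e-04]), 'force': array([0.60541063, 0.40986304, 0.22292202]), 'wrist_torque': array([ 0.00546207,  0.0486513 , -0.02540394]), 'opening': 0.08537635528848839}
{'vfov': 54.4340957066928, 'cx': 313.95325368710905, 'cy': 207.25015989308545, 'k1': -0.09023663778198537, 'R': array([[ 0.01705942, -0.9998482 , -0.00354362],
       [-0.99563344, -0.01666198, -0.09185009],
       [ 0.0917771 ,  0.00509505, -0.99576654]]), 't': array([0.01932542, 0.6244474 , 1.25279573])}
{'vfov': 53.264945257335384, 'cx': 318.77443210355943, 'cy': 204.46503821780465, 'k1': -0.007770649581966885, 'R': array([[ 0.98016365, -0.19799063, -0.00888415],
       [-0.1372585 , -0.64580445, -0.75106373],
       [ 0.14296615,  0.73738479, -0.66016994]]), 't': array([-0.63321425,  0.13429541,  0.93499605])}
```

View pics/top0.png

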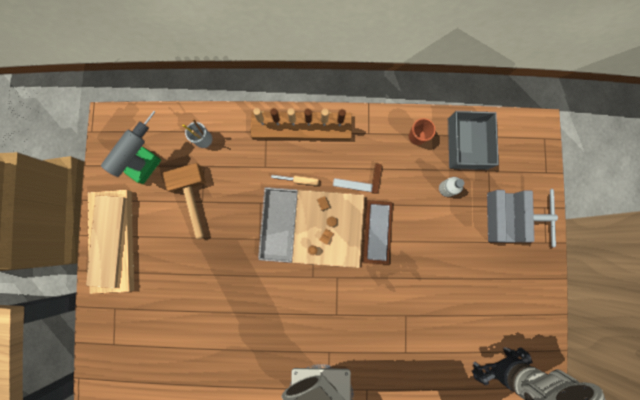

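View pics/side0.png

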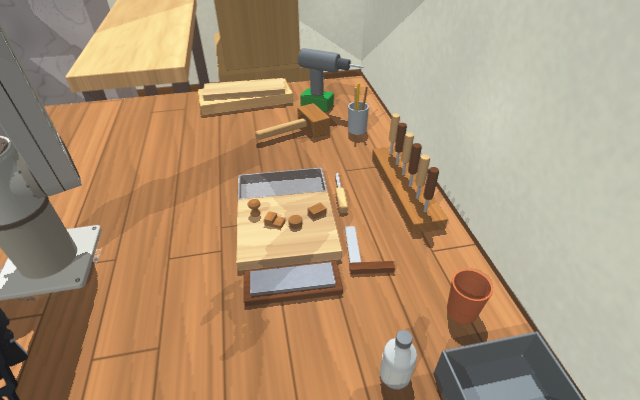

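```bash
python3 - <<'E'
import cv2
a=cv2.imread('pics/top0.png')[165:285,240:400]; cv2.imwrite('pics/topc.png',cv2.resize(a,None,fx=5,fy=5,interpolation=cv2.INTER_CUBIC))
a=cv2.imread('pics/side0.png')[160:310,225:405]; cv2.imwrite('pics/sidec.png',cv2.resize(a,None,fx=4,fy=4,interpolation=cv2.INTER_CUBIC))
E
```

```text
(no output)
```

View pics/topc.png

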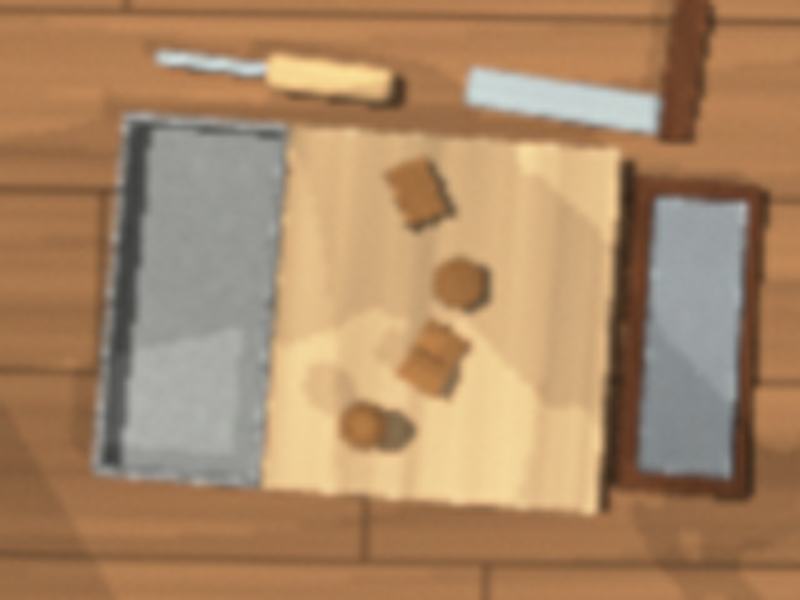

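View pics/sidec.png

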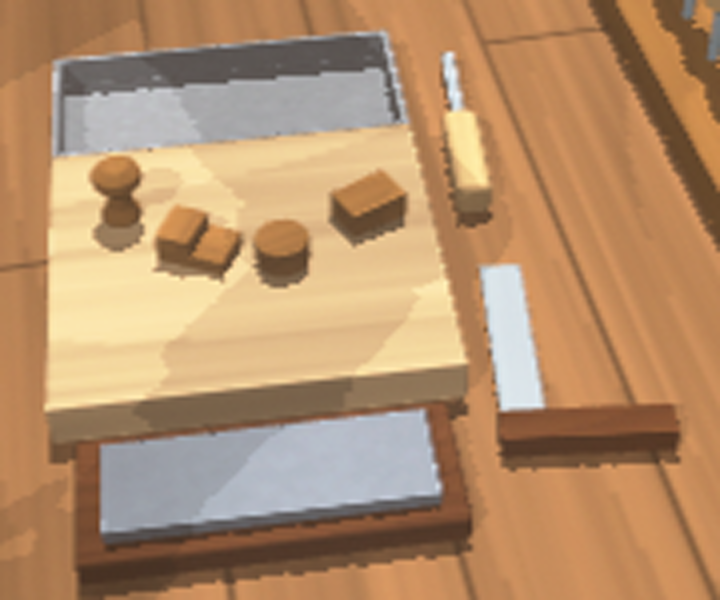

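```bash
python3 - <<'E'
import pickle,numpy as np
from h import *
T=pickle.load(open('top.pkl','rb'));S=pickle.load(open('side.pkl','rb'))
pt=lambda x,y:((x+.5)/5-.5+240,(y+.5)/5-.5+165)
ps=lambda x,y:((x+.5)/4-.5+225,(y+.5)/4-.5+160)
def P(n,t,s,z):
    print(n,t and atz(T,*pt(*t),z).round(4)[:2],s and atz(S,*ps(*s),z).round(4)[:2])
P('c ++',(288,125),(408,124),.03);P('c +-',(622,150),(465,366),.03);P('c --',(605,513),(48,412),.03);P('c -+',(262,487),(50,157),.03)
P('block',(420,192),(368,194),.048)
P('slice',(461,282),(281,239),.048)
P('lap hi c',None,(184,227),.05);P('lap lo c',None,(217,250),.04)
P('lap',(434,358),None,.045)
P('knob',(364,426),(116,170),.067);P('knobbase',None,(120,222),.032)
for n,p in dict(a=(388,180),b=(425,160),c=(452,212),d=(417,230)).items():P('blk'+n,p,None,.048)
P('trayin far',(125,118),(387,35),.028);P('tray',(95,472),(57,62),.028)
P('stone case far',None,(470,545),.028);P('sc',None,(75,450),.028);P('sc',None,(430,403),.028)
E
```

```text
c ++ [0.6816 0.0863] [0.6851 0.0853]
c +- [ 0.6687 -0.1349] [ 0.6707 -0.1347]
c -- [ 0.4305 -0.1253] [ 0.4352 -0.1202]
c -+ [0.4436 0.0983] [0.4466 0.101 ]
block [ 0.6367 -0.0013] [0.6413 0.0017]
slice [ 0.5786 -0.0287] [ 0.5818 -0.0275]
lap hi c None [ 0.5254 -0.0068]
lap lo c None [ 0.5431 -0.0206]
lap [ 0.5292 -0.012 ] None
knob [0.4851 0.0323] [0.4893 0.035 ]
knobbase None [0.487  0.0257]
blka [0.6441 0.0196] None
blkb [ 0.6576 -0.0043] None
blkc [ 0.6239 -0.0223] None
blkd [6.118e-01 3.000e-04] None
trayin far [0.6849 0.1948] [0.6924 0.1902]
tray [0.4511 0.208 ] [0.4562 0.2078]
stone case far None [ 0.6442 -0.2533]
sc None [ 0.4482 -0.1488]
sc None [ 0.6453 -0.1558]
```

Request:
jog_arm:
  increments: [1,-0.4,0,-3,4,-1.3,0,-9,7,-2.3,0,-16,10.5,-3.5,0,-23,14,-4.7,0,-30,17.5,-5.9,0,-37,21,-7,0,-44,24.5,-8.2,0,-51,27,-9,0,-58,28,-9.4,0,-63]
  jaw: -1

```text
time_s: 0.93
eef_pos: [0.4216, -0.2569, 0.2308]
tcp_rot: [-0.0, 0.724, 0.69, 0.0]
force: [0.6, -0.6, 0.2]
opening: 0.0002
```

```bash
python3 - <<'E'
from station import manip
import cv2
from scipy.spatial.transform import Rotation as R
s=manip.state();q=s['tcp_rot'];print(s['time_s'],s['eef_pos'],s['joints'],s['opening'],s['force']);print(R.from_quat([q[1],q[2],q[3],q[0]]).as_matrix().round(4))
f=manip.grab_frame('side');cv2.imwrite('pics/s1.png',f['img'][:,:,::-1])
f=manip.grab_frame('wrist');cv2.imwrite('pics/w1.png',f['img'][:,:,::-1])
E
```

```text
0.9333 [ 0.42156512 -0.25691423  0.23079028] [-5.48005036e-01  2.28694109e-01 -1.18291944e-02  1.33074359e+00
  1.10756393e-03  1.07167071e+00] 0.00018589272401861855 [ 0.58319506 -0.61960169  0.24152846]
[[ 4.890e-02  9.988e-01  2.000e-04]
 [ 9.988e-01 -4.890e-02  1.200e-03]
 [ 1.200e-03  1.000e-04 -1.000e+00]]
```

View pics/s1.png

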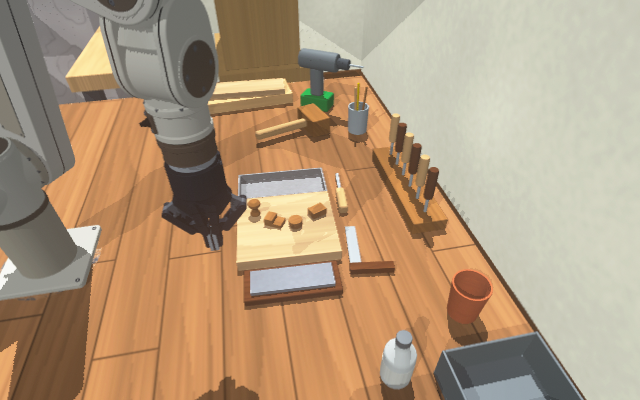

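View pics/w1.png

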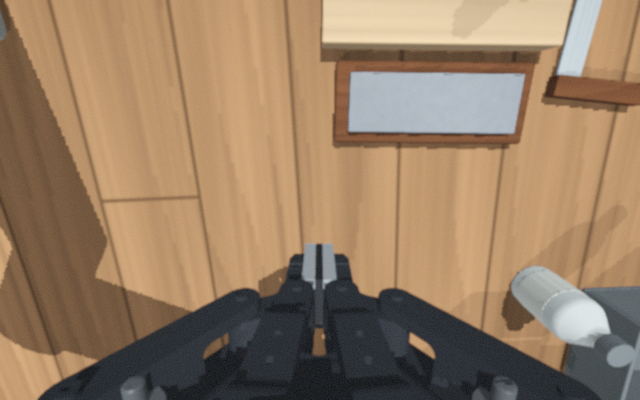

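```bash
python3 - <<'E'
import cv2,pickle,numpy as np
from h import *
a=cv2.imread('pics/s1.png')[150:270,140:270]; cv2.imwrite('pics/s1c.png',cv2.resize(a,None,fx=5,fy=5,interpolation=cv2.INTER_CUBIC))
S=pickle.load(open('side.pkl','rb'))
p=np.array([.4216,-.2569,.2308])
for y in(-.06,-.04,-.02,0,.02,.04,.06):
  print(y,[((proj(S,p+np.array([y,-.049*y,h]))-[140,150])*5).round() for h in(0,.02,.04,.06)])
E
```

```text
-0.06 [array([184., 504.]), array([169., 462.]), array([153., 418.]), array([136., 372.])]
-0.04 [array([247., 497.]), array([233., 455.]), array([219., 410.]), array([203., 364.])]
-0.02 [array([310., 490.]), array([297., 447.]), array([284., 403.]), array([270., 357.])]
0 [array([372., 483.]), array([361., 440.]), array([349., 396.]), array([336., 350.])]
0.02 [array([434., 476.]), array([424., 433.]), array([413., 389.]), array([402., 343.])]
0.04 [array([495., 469.]), array([486., 426.]), array([477., 382.]), array([468., 336.])]
0.06 [array([556., 462.]), array([549., 419.]), array([541., 375.]), array([533., 329.])]
```

View pics/s1c.png

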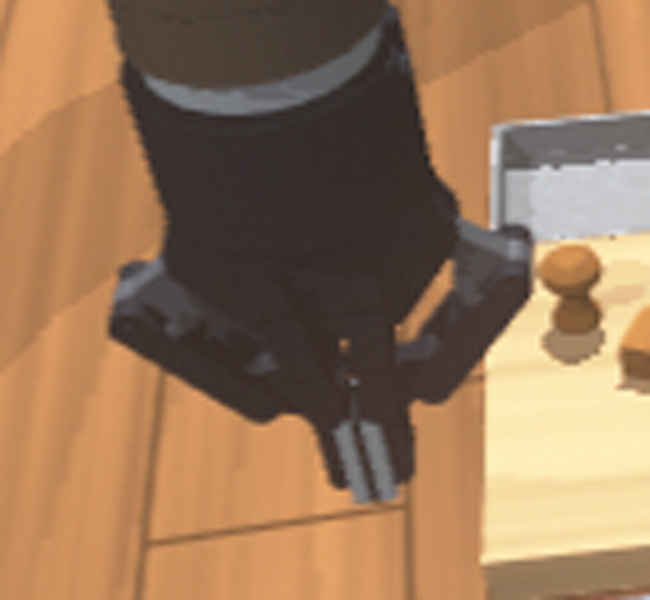

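Request:
jog_arm:
  increments: [1,1,0,0,3,3,0,0,5.7,5.7,0,-0.3,8.5,8.5,0,-0.6,11.3,11.3,0,-0.6,14,14,1,-0.6,16.5,16.5,3,-0.6,18.7,18.8,5,-0.6,20,20.2,7,-0.6,20.2,20.4,9,-0.6]

```text
time_s: 1.87
eef_pos: [0.6368, -0.0683, 0.1394]
tcp_rot: [0.0, 0.724, 0.69, 0.0]
force: [0.3, -0.7, -0.2]
opening: -0.0002
```

```bash
cat > look.py <<'E'
import sys
from station import manip
import cv2,numpy as np
from scipy.spatial.transform import Rotation as R
tag=sys.argv[1]
s=manip.state();q=s['tcp_rot'];M=R.from_quat([q[1],q[2],q[3],q[0]]).as_matrix()
print(s['time_s'],s['eef_pos'].round(4),s['force'].round(2),'toolx',M[:,0].round(4))
a,b=manip.grab_frame('side')['img'],manip.grab_frame('wrist')['img']
o=cv2.resize(a[150:300,220:400],None,fx=3,fy=3,interpolation=cv2.INTER_CUBIC)
cv2.imwrite(f'pics/{tag}s.png',o[:,:,::-1]);cv2.imwrite(f'pics/{tag}w.png',b[:,:,::-1])
E
python3 look.py a
```

```text
1.8667 [ 0.6368 -0.0683  0.1394] [ 0.25 -0.71 -0.24] toolx [4.820e-02 9.988e-01 5.000e-04]
```

View pics/aw.png

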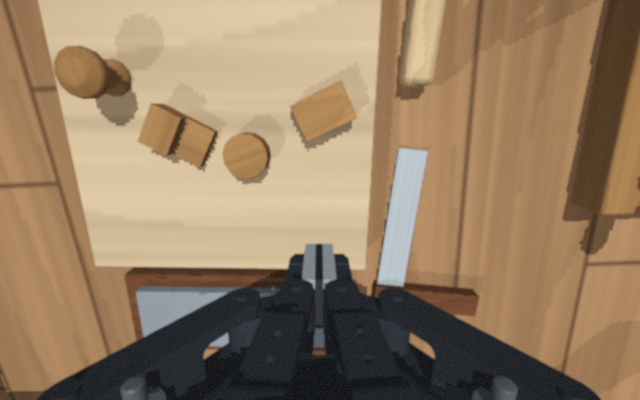

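View pics/as.png

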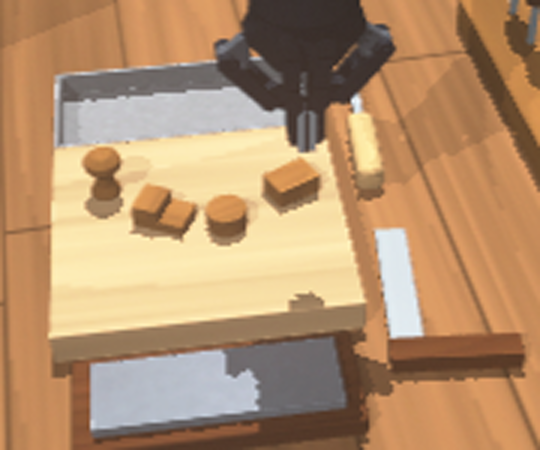

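```bash
python3 - <<'E'
from station import manip
from h import *
f=manip.grab_frame('wrist')
for n,u,v,z in[('block',324,111,.048),('slice',246,155,.048),('laphi',163,128,.05),('laplo',196,143,.04),('knob',82,71,.067),('knobbase',118,77,.034),('edge -y',230,268,.03),('edge+x',373,150,.03),('edge -x',82,200,.03),('TCP?',318,246,manip.state()['eef_pos'][2])]:
  print(n,atz(f,u,v,z).round(4))
E
```

```text
block [6.392e-01 6.000e-04 4.800e-02]
slice [ 0.5801 -0.0277  0.048 ]
laphi [ 0.5234 -0.0054  0.05  ]
laplo [ 0.5413 -0.0179  0.04  ]
knob [0.4875 0.0322 0.067 ]
knobbase [0.4894 0.0318 0.034 ]
edge -y [ 0.5498 -0.1291  0.03  ]
edge+x [ 0.6768 -0.0309  0.03  ]
edge -x [ 0.4346 -0.0607  0.03  ]
TCP? [ 0.6328 -0.0625  0.1388]
```

Request:
jog_arm:
  increments: [0,-0.1,1,0,0,-0.1,3,0,0,-0.1,5.5,0,0,-0.1,7.5,0,0,-0.1,9,0,0,-0.1,9.7,0,0,-0.1,10,0,0,-0.1,10.2,0,0,-0.1,10.3,0,0,-0.1,10.3,0]

```text
time_s: 2.85
eef_pos: [0.6347, -0.0701, 0.0396]
tcp_rot: [0.001, 0.724, 0.69, 0.001]
force: [-0.0, 0.8, 0.7]
opening: -0.0001
```

Request:
jog_arm:
  increments: [0.5,0,0.2,0,1.3,0,0.2,0,2.2,0,0.2,0,3.1,0,0.2,0,4,0,0.2,0,5,0,0.2,0,6,0,0.2,0,7,0.1,0.2,0,8,0.1,0.2,0,9,0.1,0.2,0]

```text
time_s: 3.68
eef_pos: [0.6392, 0.0212, 0.0363]
tcp_rot: [0.0, 0.724, 0.69, -0.0]
force: [0.4, -0.8, -0.1]
opening: -0.0
```

```bash
python3 look.py b
```

```text
3.6833 [0.6392 0.0212 0.0363] [ 0.42 -0.81 -0.15] toolx [ 0.0476  0.9989 -0.    ]
```

View pics/bw.png

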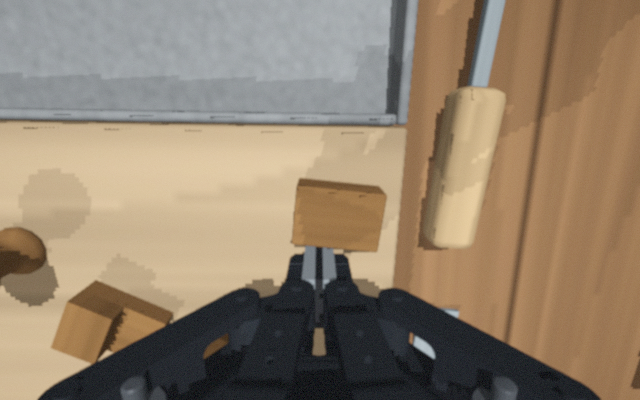

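View pics/bs.png

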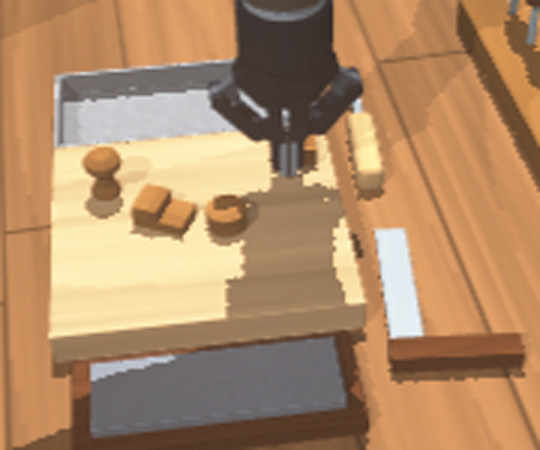

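Request:
jog_arm:
  increments: [-0.6,0,0,0,-1.2,0.2,0,0,-1.5,0.7,0,0,-1.5,1.1,0,0,-1.3,1.2,0,0,-0.8,1.2,0,0,-0.2,1.2,0,0,0.6,1.2,0,0,1.4,1.2,0,0,2.2,1.2,0,0]

```text
time_s: 4.62
eef_pos: [0.6521, 0.0428, 0.0363]
tcp_rot: [-0.0, 0.724, 0.69, 0.0]
force: [0.0, -0.9, 0.4]
opening: 0.0005
```

```bash
python3 look.py c
```

```text
4.6167 [0.6521 0.0428 0.0363] [ 0.03 -0.88  0.45] toolx [4.720e-02 9.989e-01 1.000e-04]
```

View pics/cw.png

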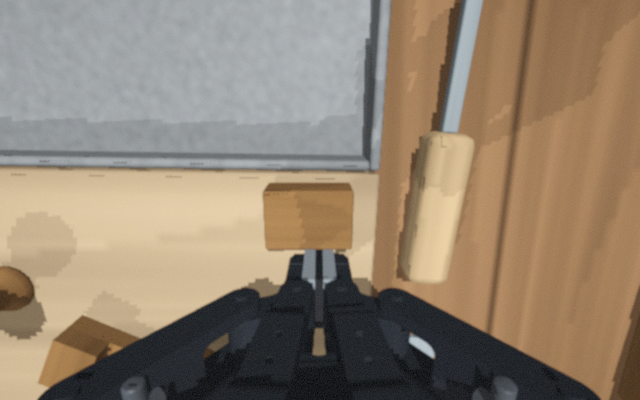

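Request:
jog_arm:
  increments: [0.6,0,0,0,1.3,0,0,0,2,0,0,0,2.7,0,0,0,3.4,0,0,0,4.1,0,0,0,4.8,0.1,0,0,5.4,0.1,0,0,6,0.1,0,0,6.5,0.1,0,0]

```text
time_s: 5.55
eef_pos: [0.6563, 0.1071, 0.0363]
tcp_rot: [-0.0, 0.724, 0.69, 0.0]
force: [-0.2, -0.1, 0.7]
opening: 0.0001
```

```bash
python3 look.py d
```

```text
5.55 [0.6563 0.1071 0.0363] [-0.23 -0.12  0.7 ] toolx [4.770e-02 9.989e-01 1.000e-04]
```

View pics/dw.png

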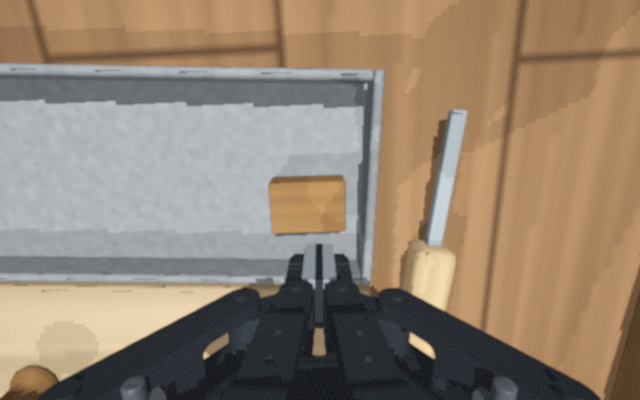

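Request:
jog_arm:
  increments: [-0.3,0,-1.5,0,-0.6,0,-4,0,-1,-0.5,-7,0,-2.5,-2,-9,3,-5,-4,-9,9,-7.5,-6.3,-9,15,-10,-8.6,-9,21,-12.5,-10.9,-9,27,-15,-13,-9,31,-16.3,-14.2,-9,32]

```text
time_s: 6.48
eef_pos: [0.5037, -0.052, 0.1264]
tcp_rot: [0.0, 0.887, 0.461, -0.001]
force: [0.1, 0.1, 0.5]
opening: -0.0
```

```bash
python3 look.py e
```

```text
6.4833 [ 0.5037 -0.052   0.1264] [0.06 0.14 0.49] toolx [ 0.5742  0.8187 -0.0018]
```

View pics/ew.png

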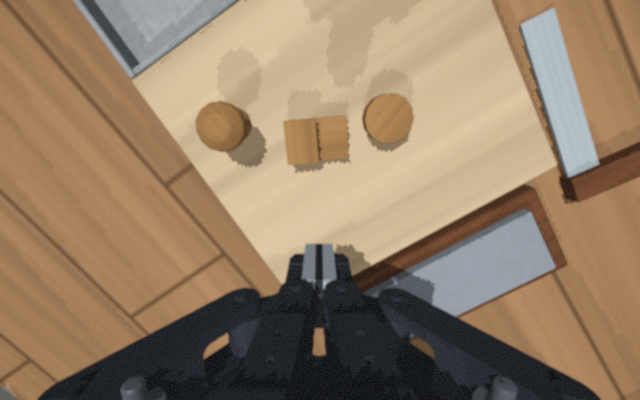

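View pics/es.png

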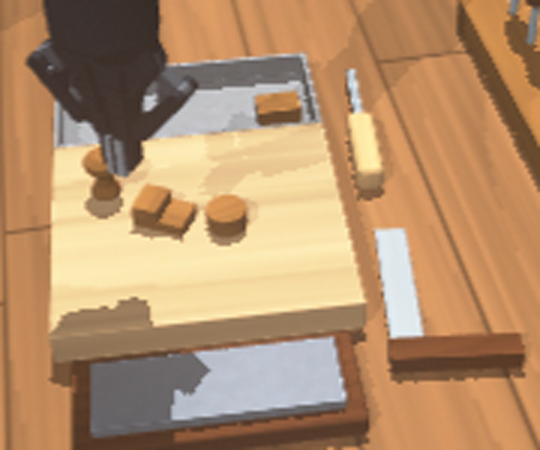

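Request:
jog_arm:
  increments: [0,0,1,0,0,0,2.5,0,0,0,4.5,0,0,0,6.3,0,0,0,7.6,0,0,0,8.4,0,0,0,8.8,0,0,0,9,0,0.5,0,9,0,1,0,9,0]

```text
time_s: 7.42
eef_pos: [0.5133, -0.0411, 0.0369]
tcp_rot: [0.0, 0.886, 0.464, 0.001]
force: [0.5, -0.2, -0.7]
opening: -0.0001
```

Request:
jog_arm:
  increments: [0.3,0,0,0,0.7,0,0,0,1.1,0,0,0,1.5,0,0,0,1.9,0,0,0,2.3,0,0,0,2.7,0,0,0,3,0,0,0,3.3,0,0,0,3.3,0,0,0]

```text
time_s: 8.25
eef_pos: [0.5316, -0.0138, 0.0363]
tcp_rot: [0.0, 0.886, 0.464, 0.0]
force: [0.5, -0.1, -0.2]
opening: 0.0003
```

```bash
python3 look.py f
```

```text
8.25 [ 0.5316 -0.0138  0.0363] [ 0.55 -0.14 -0.16] toolx [5.695e-01 8.220e-01 4.000e-04]
```

View pics/fw.png

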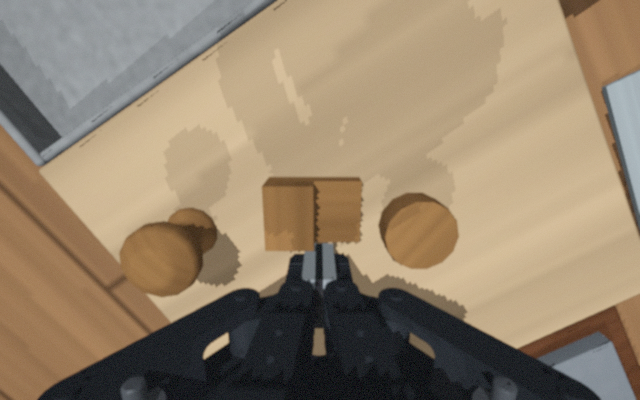

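Request:
jog_arm:
  increments: [0.3,0,0,0,0.6,0,0,0,1,0,0,0,1.4,0,0,0,1.8,0,0,0,2.1,0,0,0,2.4,0,0,0,2.6,0,0,0,2.8,0,0,0,2.8,0,0,0]

```text
time_s: 9.18
eef_pos: [0.5473, 0.009, 0.0363]
tcp_rot: [0.0, 0.886, 0.464, 0.0]
force: [0.3, -0.4, -0.2]
opening: 0.0002
```

```bash
python3 look.py g
```

```text
9.1833 [0.5473 0.009  0.0363] [ 0.28 -0.35 -0.23] toolx [5.697e-01 8.219e-01 2.000e-04]
```

View pics/gw.png

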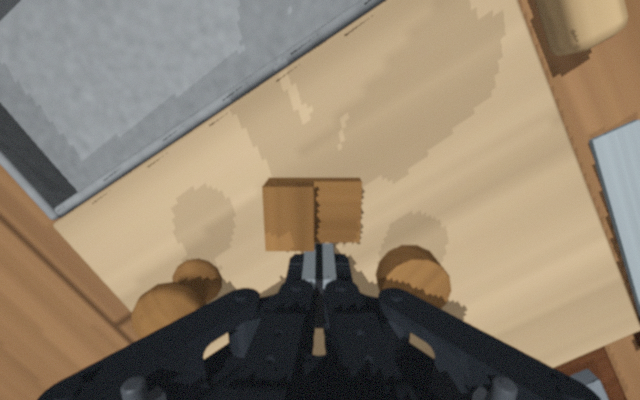

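Request:
jog_arm:
  increments: [0.3,0,0,-1,0.6,-0.1,0,-3,0.9,-0.2,0,-5,1.3,-0.3,0,-7,1.7,-0.4,0,-9,2,-0.5,0,-11,2.3,-0.6,0,-13,2.6,-0.7,0,-15,2.8,-0.8,0,-16,3,-0.9,0,-17]

```text
time_s: 10.12
eef_pos: [0.5569, 0.0386, 0.0363]
tcp_rot: [0.0, 0.807, 0.59, 0.0]
force: [0.1, 0.2, 0.5]
opening: -0.0003
```

```bash
python3 look.py i
```

```text
10.1167 [0.5569 0.0386 0.0363] [0.05 0.24 0.5 ] toolx [ 0.3037  0.9528 -0.    ]
```

View pics/iw.png

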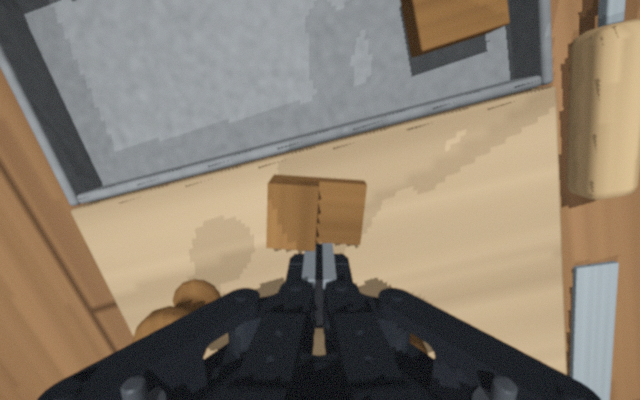

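Request:
jog_arm:
  increments: [0.4,0,0,-1,0.8,-0.1,0,-3,1.2,-0.1,0,-5,1.6,-0.2,0,-7,2,-0.2,0,-9,2.4,-0.2,0,-11,2.8,-0.3,0,-13,3.2,-0.3,0,-14,3.6,-0.4,0,-14,4,-0.4,0,-14]

```text
time_s: 11.05
eef_pos: [0.5651, 0.0782, 0.0363]
tcp_rot: [-0.0, 0.73, 0.683, -0.0]
force: [-0.3, 0.4, -1.2]
opening: 0.0003
```

```bash
python3 look.py j
```

```text
11.05 [0.5651 0.0782 0.0363] [-0.31  0.37 -1.17] toolx [6.580e-02 9.978e-01 1.000e-04]
```

View pics/jw.png

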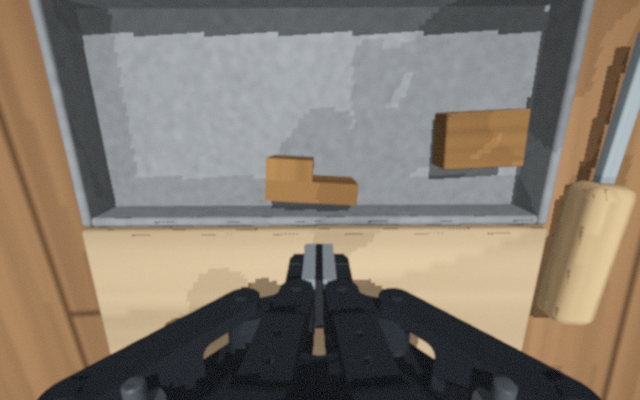

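Request:
jog_arm:
  increments: [-0.2,0,-1.5,0,-0.5,0,-4,0,-1.5,0.2,-6.5,0,-4,0.5,-8,0,-7,1,-8.5,0,-10,1.4,-8.5,0,-12.8,1.8,-8.5,0,-14.8,2.1,-8.5,0,-15.5,2.2,-8.5,0,-15.5,2.2,-8.5,0]

```text
time_s: 11.98
eef_pos: [0.5769, -0.0801, 0.1212]
tcp_rot: [0.0, 0.731, 0.682, -0.0]
force: [0.5, 0.4, 0.2]
opening: 0.0
```

```bash
python3 look.py k
```

```text
11.9833 [ 0.5769 -0.0801  0.1212] [0.5  0.35 0.2 ] toolx [ 6.870e-02  9.976e-01 -1.000e-04]
```

View pics/kw.png

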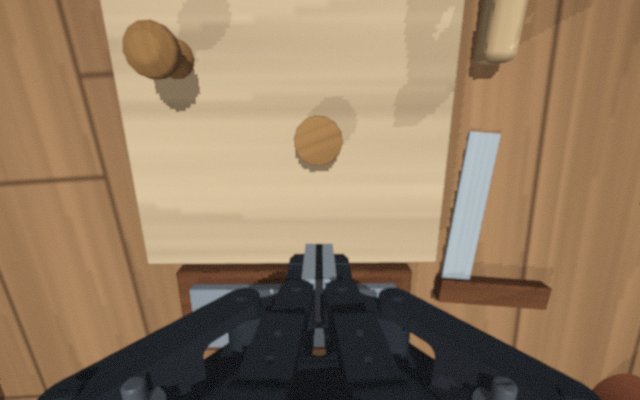

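View pics/ks.png

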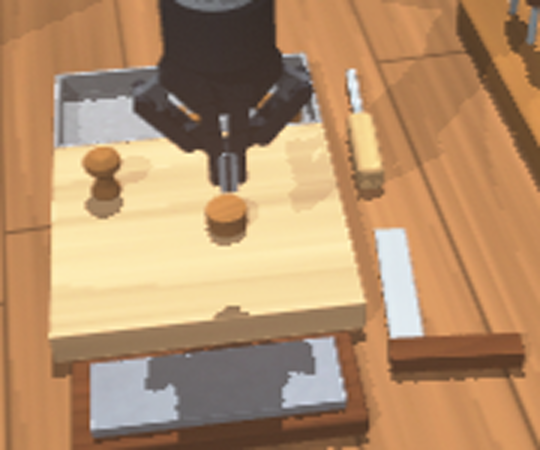

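```bash
python3 - <<'E'
from station import manip
import cv2
a=manip.grab_frame('top')['img'][165:285,240:400]
cv2.imwrite('pics/kt.png',cv2.resize(a,None,fx=5,fy=5,interpolation=cv2.INTER_CUBIC)[:,:,::-1])
E
```

```text
(no output)
```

View pics/kt.png

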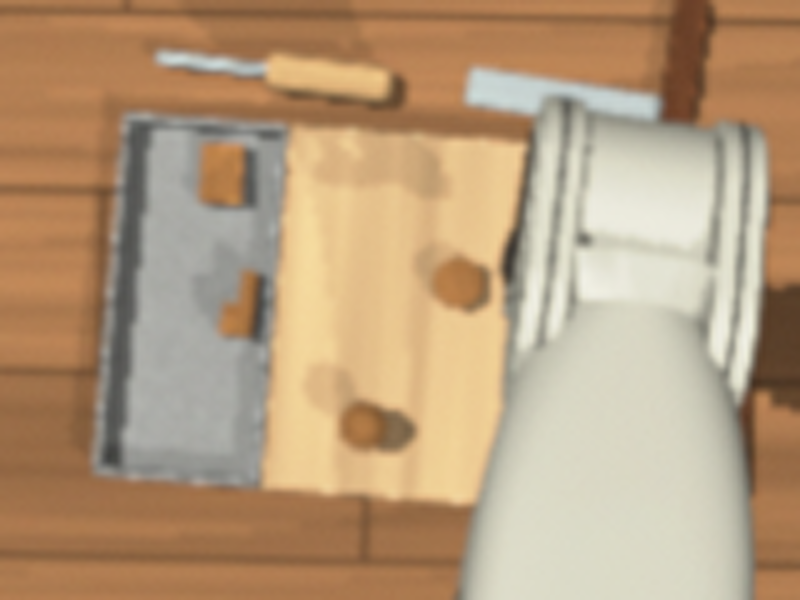

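Request:
jog_arm:
  increments: [0.2,0.3,0,-4,0.4,0.7,0,-10,0.7,1.2,0.5,-16,1,1.7,2,-22,1.2,2.1,4,-27,1.3,2.2,6,-30,1.3,2.2,7.4,-30,1.3,2.2,8.1,-30,1.3,2.2,8.5,-30,1.3,2.2,8.5,-30]

```text
time_s: 12.97
eef_pos: [0.5993, -0.0658, 0.0357]
tcp_rot: [-0.001, 0.528, 0.85, -0.0]
force: [0.2, 0.7, 0.2]
opening: -0.0002
```

```bash
python3 look.py l
```

```text
12.9667 [ 0.5993 -0.0658  0.0357] [0.22 0.66 0.17] toolx [-0.4434  0.8963  0.0009]
```

View pics/lw.png

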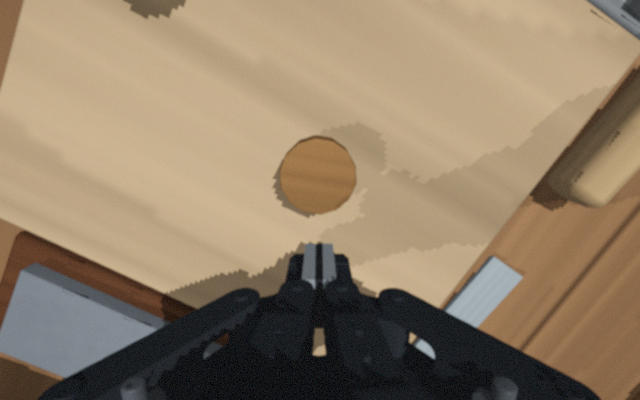

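Slice dead ahead (px 318,176). Push about 8 cm, then look.

Request:
jog_arm:
  increments: [0.5,0,0,0,1.1,0,0,0,1.8,0,0,0,2.6,0,0,0,3.4,0,0,0,4.2,0,0,0,5,0,0,0,5.8,0,0,0,6.5,0,0,0,7,0,0,0]

```text
time_s: 13.9
eef_pos: [0.5683, -0.0031, 0.0363]
tcp_rot: [-0.0, 0.528, 0.849, -0.0]
force: [0.7, 0.2, -0.4]
opening: 0.0001
```

```bash
python3 look.py m
```

```text
13.9 [ 0.5683 -0.0031  0.0363] [ 0.68  0.22 -0.37] toolx [-4.429e-01  8.966e-01  2.000e-04]
```

View pics/mw.png

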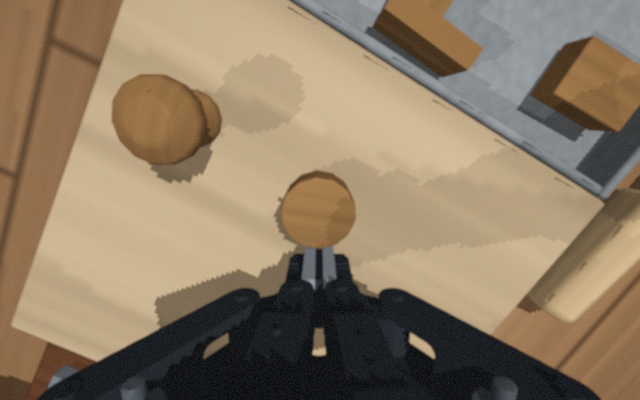

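Request:
jog_arm:
  increments: [0.4,0,0,0,1,0,0,0,1.7,0,0,0,2.4,0,0,0,3.1,0,0,0,3.8,0,0,0,4.5,0,0,0,5.2,0,0,0,5.7,0,0,0,6,0,0,0]

```text
time_s: 14.83
eef_pos: [0.5419, 0.0506, 0.0363]
tcp_rot: [-0.0, 0.528, 0.849, -0.0]
force: [0.4, -0.9, -0.2]
opening: -0.0001
```

```bash
python3 look.py n
```

```text
14.8333 [0.5419 0.0506 0.0363] [ 0.43 -0.91 -0.17] toolx [-4.430e-01  8.965e-01  1.000e-04]
```

View pics/nw.png

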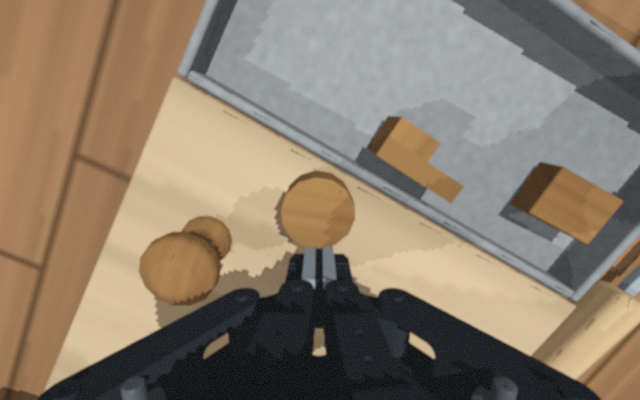

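View pics/ns.png

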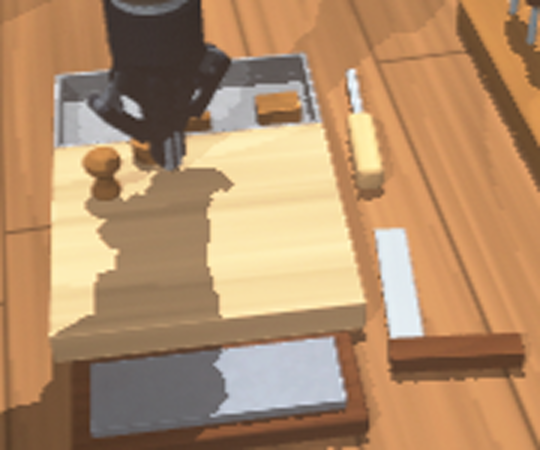

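Request:
jog_arm:
  increments: [0.4,0,0,0,1,0,0,0,1.6,0,0,0,2.2,0,0,0,2.8,0,0,0,3.4,0,0,0,4,0,0,0,4.5,0,0,0,5,0,0,0,5.2,0,0,0]

```text
time_s: 15.77
eef_pos: [0.5189, 0.0972, 0.0363]
tcp_rot: [-0.0, 0.528, 0.849, -0.0]
force: [0.3, 0.1, -0.2]
opening: 0.0002
```

```bash
python3 look.py o
```

```text
15.7667 [0.5189 0.0972 0.0363] [ 0.3   0.09 -0.24] toolx [-4.430e-01  8.965e-01  2.000e-04]
```

View pics/ow.png

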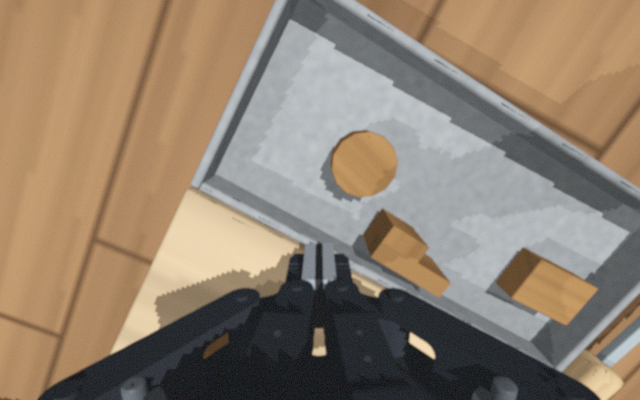

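Request:
jog_arm:
  increments: [0,0,-1,0,0,0,-3,0,0,0,-6,0,0,0,-9,0,0,0,-12,0,0,0,-15,0,0,0,-17,0,0,0,-18,0,0,0,-18,0,0,0,-18,0]

```text
time_s: 16.7
eef_pos: [0.5193, 0.0962, 0.2162]
tcp_rot: [0.0, 0.528, 0.849, 0.0]
force: [0.7, -1.0, -1.0]
opening: -0.0001
```

Request:
jog_arm:
  increments: [-1,0,0,0,-3,0,0,0,-6,0,0,0,-9,0,0,0,-12,0,0,0,-15,0,0,0,-18,0,0,0,-20,0,0,0,-21,0,0,0,-21,0,0,0]

```text
time_s: 17.53
eef_pos: [0.6119, -0.0944, 0.2137]
tcp_rot: [-0.002, 0.529, 0.848, -0.001]
force: [-0.2, -0.1, 0.2]
opening: -0.0002
```

```bash
python3 look.py p;python3 - <<'E'
from station import manip
import cv2,pickle
from h import *
f=manip.grab_frame('top');a=f['img'][165:285,240:400]
cv2.imwrite('pics/pt.png',cv2.resize(a,None,fx=5,fy=5,interpolation=cv2.INTER_CUBIC)[:,:,::-1])
E
```

```text
17.5333 [ 0.6119 -0.0944  0.2137] [-0.19 -0.1   0.25] toolx [-0.4393  0.8984  0.0017]
```

View pics/ps.png

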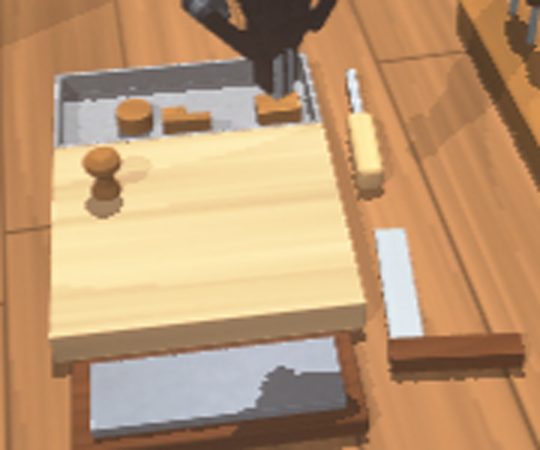

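View pics/pt.png

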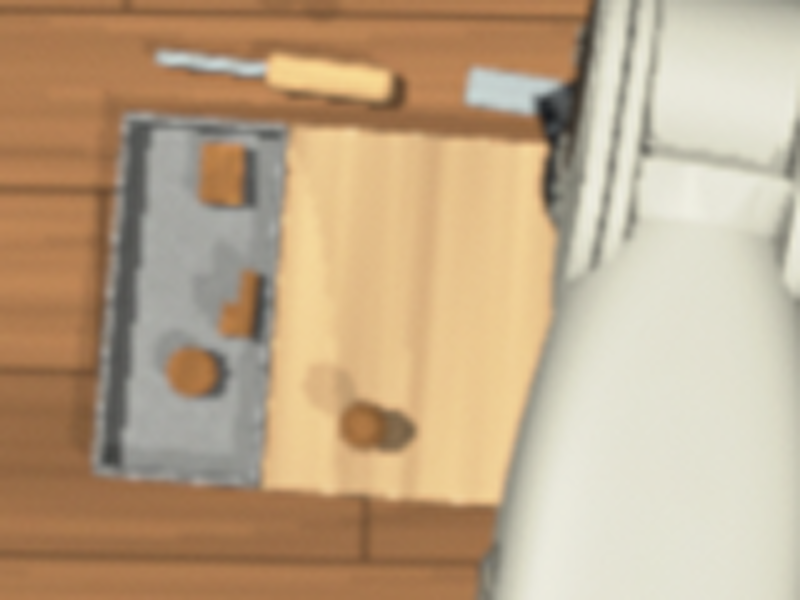

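```bash
python3 -c "
from station import manip
print(manip.sign_off())"
```

```text
the job is handed in; nothing more can be done
None
```

All three offcuts are in the grey scrap tray, pushed there with closed fingers in the order block, stepped piece, round slice. I handed the job in after about 17.5 s of the 48 s allowed.

- **Block:** it drifted about 10 mm sideways partway across, so I backed off, re-centred the fingers and finished the push.
- **Stepped piece:** I pushed it diagonally at first to keep clear of the knob, then straight over the edge. It landed standing on its side against the tray's near wall. It did not move in the later views, but by calculation its top sits a few mm above the tray rim.
- **Round slice:** I steered it past the stepped piece, and it landed flat in the tray.

**Last checks:** The final top and side pictures show all three pieces inside the tray. The knob stands at the same pixel position as at the start, about (364, 426) in the enlarged top crop. The gouge and sharpening stone look unmoved, and so does the try square; the arm hid part of it in the top view, but the side view shows all of it. The glue bottle and mallet were outside the final crops, so I did not re-check them; the arm stayed well away from both. The measured force was about 1 N or less whenever I read it, at the end of each move, and the gripper finished clear, about 0.21 m above the bench.

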